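Shut the sample lid and hold the cover plate over its screw posts

ROBOT

A 6-joint arm with a two-finger parallel gripper is mounted at the origin on the work surface. World frame = base frame: x ahead of the robot, y to its left, z up, the work surface at z = 0. Lengths are in m, angles in rad, forces in N, time in s.
With the tool pointing down it reaches from about 0.375 to 0.9 m from the base axis. Payload 3.1 kg.
Tool frame: the origin (TCP) lies midway between the tips of the shut fingers; the grasp point (between the pads) lies 19 mm behind it; y points along the fingers, x is the direction in which the jaws open and shut, and the axes are right-handed (so a half turn about y gives the same grasp; the last joint's range is limited). The gripper opens to 87 mm and grips with 3 to 60 N. Pads are 19 mm wide; open, the fingers measure 117 mm over their backs; the gripper's body (75 mm by 190 mm) begins 51 mm behind the grasp point.
Start: joints at [-1.306, 0.527, 1.433, -0, 1.181, -0.178], TCP at [0.268, -0.565, 0.223] pointing down, gripper open.
Joint ranges: [-3.08, 3.08], [-0.75, 2.2], [0.22, 2.44], [-1.43, 4.57], [0, 2.65], [-2.85, 2.85]. Speed limits (rad/s): [2.79, 2.79, 3.14, 3.14, 3.14, 3.14].

INTERFACE

Orientations are given as a unit quaternion [x, y, z, w].
In Python, from rig import * gives the robot as it stands.
- The arm moves only by the tool jog_arm, never from a script. Its argument "series" is a list of rows, each a list of 7 numbers: the shift along the tool's x, y, z in mm, then the turn, a rotation vector about the tool's x, y, z in rad, then the gripper's target within -1 to 1 (shut at 1, half-way at 0, fully open at -1). A call has 1 to 20 rows; each row is the pose to reach, as a shift and turn from the pose commanded when the call began, along the tool's axes at that moment; what a row does not reach only later rows make up. A row lasts 1/8 s, in which the tool goes at most 62.5 mm and 10.7 degrees, less where a joint would pass 70% of its speed; a pose out of reach is approached as far as the arm can. A call with a gripper value outside its range is refused whole. The fingers move at their own pace and stop on an object; "grip_force" is the grip in N (left out, the last holds). Time passes only in rows, so rows that repeat a pose let the fingers close. It gives the time, the measured TCP pose, the force and the opening at its end, in the units of the state.
- get_obs(): the state, without advancing time (a new reading comes with each control period).
- camera(name): name is "side" or "top"; returns a dict with "img" (480x640x3 uint8, red, green, blue), "depth" (480x640 float32, m along the optical axis (not along the pixel's ray), 0 where there is no reading), "camera_matrix" (3x3 intrinsics, pixels), "D" ([k1, k2, p1, p2, k3] as OpenCV has them; the pictures are not rectified), "rvec" (rotation vector, rad) and "tvec" (3), from world to camera coordinates, as OpenCV has them. Camera axes: x right, y down, z forward; pixel columns grow to the right and rows downward; lengths in m; the calibration is good to about 2 mm. A picture is of the moment at which its call begins.
- hand_in(): hands the job in, once; it reports no verdict.
The state is a dict: "time": time; "q": joint angles; "joint_velocities": joint speeds; "joint_torque": joint torques, N m; "position": TCP position; "tool_rot": TCP orientation; "ft_force": force on the tool from outside, world axes, zero at the start; "moment": the same for the moment, N m; "grip_width": finger opening in m.
Only numpy, scipy, OpenCV 4.12 (cv2) and the standard library are available. Lean on these libraries where they do the work, as an engineer would, in place of code of your own. Each camera call takes 0.05 s, during which the arm holds its last target.

TASK

Press the sample lid on the small white bench instrument down until it clicks shut under its catch, then pick up the aluminium cover plate by its rib handle and hold it level, hovering about 2 cm above the three posts, with its three holes lined up over the threaded holes so that a colleague can start the screws. Finish while still holding it there: do not put it down or let go, do not let the plate bump or rest on the instrument, and leave the bottle, the tape roll and the rubber stopper where they stand.

Things in the scene. Friction and masses are not known exactly. Their poses are not given: they have to be found in the camera images.
- instrument: Fixed white bench instrument, 190 (x) x 160 (y) mm, top face 50 mm above the bench, on the robot's left or right, turned up to 0.35 rad. Origin: centre of its underside; x points roughly away from the robot, z up. Three aluminium posts, 22 mm across, rise to 72 mm above the bench: two in front (-55, +50 and -50 mm), one at the back in the middle (+55, 0). The sample lid lies between them.
- post1 (a point): Mouth of the 8 mm threaded hole in the top of the front left post: (-55, +50, 72) mm in the instrument's frame. Axes as the instrument's.
- post2 (a point): Mouth of the 8 mm threaded hole in the top of the front right post: (-55, -50, 72) mm in the instrument's frame. Axes as the instrument's.
- post3 (a point): Mouth of the 8 mm threaded hole in the top of the single back post: (+55, 0, 72) mm in the instrument's frame. Axes as the instrument's.
- lid (a joint): Sample lid's angle, rad: 0 shut flat, growing as its front edge rises; starts at 0.6 to 1.0. Grey flap, 86 mm from hinge to front edge, 52 wide, 8 thick, hinged at its back edge. A light spring lifts it to about 0.5 if let go early. At about 0.13 rad its front edge meets the catch; 5 to 10 N straight down at lid_press pushes it past and it then stays shut, under 0.02. The stop at 0 is rigid.
- lid_hinge (a point): Point on the lid's hinge axis, at the level of the lid's underside: (+35, 0, 52.5) mm in the instrument's frame. The axis runs along the instrument's y; the lid reaches from here towards the instrument's -x. This frame turns with the lid.
- lid_press (a point): Point on the lid's upper face to press on, on its middle line, 62 mm from the hinge axis towards the front edge and 8 mm above the lid's underside (so 60.5 mm above the bench with the lid shut). It moves and turns with the lid.
- catch_roller (a point): Axis of the small sprung steel roller catch just in front of the lid, 30 mm wide, 8 mm across: (-52, 0, 63) mm in the instrument's frame. It yields towards the instrument's -x as the lid's front edge passes, and springs back over it.
- plate: Loose aluminium cover plate, about 0.32 kg, 150 (x) x 140 (y) x 5 mm, flat on the bench on the other side from the instrument, turned up to 0.5 rad. Origin: centre of its underside, z up. Black rib handle in the middle: 70 mm long along x, 14 thick along y, top 45 mm above the underside. Three 18 mm through holes match the posts: two near the front (-x) edge, one mid back; fits one way round.
- hole1 (a point): Centre of the plate's front left hole at the underside: (-55, +50, 0) mm in the plate's frame; belongs over post1.
- hole2 (a point): Centre of the plate's front right hole at the underside: (-55, -50, 0) mm in the plate's frame; belongs over post2.
- hole3 (a point): Centre of the plate's single back hole at the underside: (+55, 0, 0) mm in the plate's frame; belongs over post3.
- bottle: Bystander: glass bottle with a blue cap, 60 mm across, 130 mm high, beyond the work. Origin: centre of its underside.
- tape_roll: Bystander: roll of tape lying flat, 80 mm across, 24 mm high, beyond the work. Origin: centre of its underside.
- stopper: Bystander: tapered rubber stopper, 34 mm across, 32 mm high, standing beyond the work. Origin: centre of its underside.
Mind the look-alikes: they are no part of the job. Of the things like the plate, leave any that is yellow; of the rest the smaller one is meant.

How it is judged:
On the way, in this order (a step that is already met when the one before it is completed fails the run):
1. the sample lid is pressed shut past its catch (value of joint lid below 0.04 rad), for 0.2 s.
2. the plate is held over the posts with its holes lined up (value of joint lid below 0.04 rad and horizontal distance between hole1 and post1 below 0.005 m and z of hole1 in the frame of post1 between 0.006 and 0.036 m and horizontal distance between hole2 and post2 below 0.005 m and z of hole2 in the frame of post2 between 0.006 and 0.036 m and horizontal distance between hole3 and post3 below 0.005 m and z of hole3 in the frame of post3 between 0.006 and 0.036 m and contact force between plate and the fingers above 1 N and contact force between plate and instrument below 0.2 N and linear speed of plate below 0.02 m/s and angle between plate's own z axis and vertical below 0.12 rad), for 0.2 s.
At the end, for the whole second after the job is handed in: Lid shut (under 0.04 rad); each plate hole within 5 mm, seen from above, of its own threaded hole and its underside 6 to 36 mm above that post's top; plate level (within 0.12 rad), still, gripped by the fingers and touching nothing of the instrument (all of step 2); the arm keeps its last pose, push and grip.
It fails at once if the plate bumps or rests on the instrument (over 2 N) (contact force between plate and instrument above 2 N).
It fails at once if the bottle is shifted by more than 3 cm (distance of bottle from where it was at the start of the episode above 0.03 m).
It fails at once if the tape roll is shifted by more than 3 cm (distance of tape_roll from where it was at the start of the episode above 0.03 m).
It fails at once if the stopper is shifted by more than 3 cm (distance of stopper from where it was at the start of the episode above 0.03 m).
It also fails if it takes over 56 s, if anything falls off the work surface, if the arm or the gripper's body presses on something with over 40 N, if the wrist force passes 120 N, or if a joint passes its speed limit or range.

## Working session

There is one attempt and no reset: what is moved stays moved. The work goes in short steps, Python scripts to look and compute and a tool call to move; the robot and the scene stay as the last step left them, time stands still between calls to the robot, and variables do not carry over. Pictures are saved under pics/ and viewed, and the job is handed in when it is done.

Besides the shell and the picture viewer there is one more tool, called after "Request:" by a JSON object that holds its "api" and its "payload". jog_arm: Moves the arm, as the interface text tells. Its arguments: {"type":"object","properties":{"series":{"type":"array","items":{"type":"array","items":{"type":"number"}}},"grip_force":{"type":"number"}},"required":["series"]}

```bash
mkdir -p pics; ls; python3 - <<'E'
from rig import *
import cv2,numpy as np
o=get_obs();print({k:np.round(v,3) for k,v in o.items()})
for n in("top","side"):
    c=camera(n);cv2.imwrite(f"pics/{n}0.png",c["img"][:,:,::-1]);np.savez(f"{n}0.npz",**c)
    R=cv2.Rodrigues(np.array(c["rvec"]))[0];print(n,-R.T@np.array(c["tvec"]).ravel(),R[2],c["camera_matrix"],c["D"])
E
```

```text
pics
{'time': np.float64(0.0), 'q': array([-1.306,  0.528,  1.434, -0.   ,  1.181, -0.178]), 'joint_velocities': array([ 0.001, -0.001, -0.   , -0.   ,  0.002, -0.001]), 'joint_torque': array([ -0.   , -44.004, -17.659,   0.063,   0.058,  -0.   ]), 'position': array([ 0.268, -0.564,  0.222]), 'tool_rot': array([-0.597,  0.379, -0.377,  0.598]), 'ft_force': array([0.472, 0.84 , 0.081]), 'moment': array([ 0.026,  0.015, -0.016]), 'grip_width': np.float64(0.087)}
top [0.49682673 0.06158665 1.16049994] [ 0.06541824  0.01934739 -0.99767035] [[609.24466481   0.         314.46988788]
 [  0.         609.24466481 233.10479528]
 [  0.           0.           1.        ]] [-0.03154654  0.          0.          0.          0.        ]
side [ 0.50377277 -0.60411849  0.86438565] [ 0.06166012  0.67117571 -0.73872944] [[550.65885506   0.         307.53048471]
 [  0.         550.65885506 235.8723072 ]
 [  0.           0.           1.        ]] [-0.10980544  0.          0.          0.          0.        ]
```

View pics/top0.png

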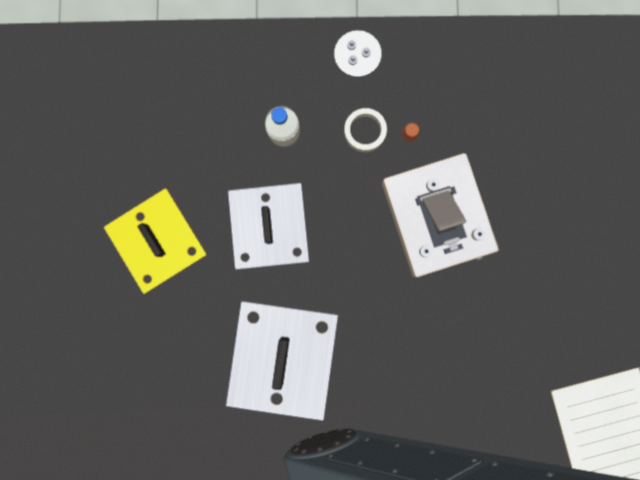

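View pics/side0.png

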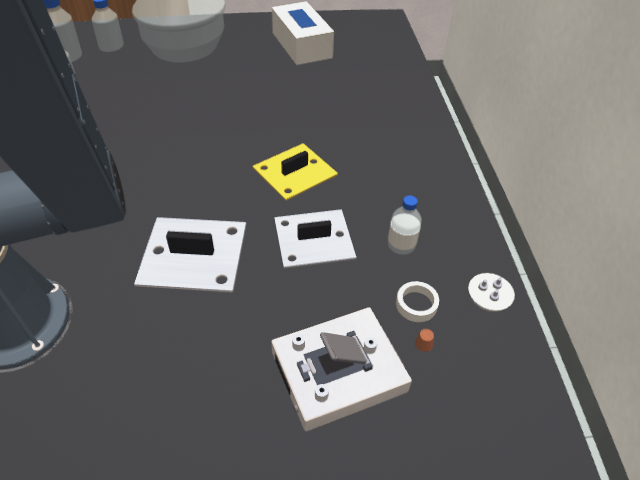

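Look-alikes in the top view: the yellow plate (155,241) is excluded. Of the two aluminium plates, the one at (282,361) is large and the one at (268,226) is small, so I take the small one. The enlarged crops below should confirm this.

```bash
cat > h.py <<'E'
import cv2,numpy as np
def load(n): return dict(np.load(n+".npz"))
def ray(c,uv):
    R=cv2.Rodrigues(c["rvec"])[0]
    p=cv2.undistortPoints(np.array(uv,float).reshape(-1,1,2),c["camera_matrix"],c["D"]).reshape(-1,2)
    d=np.c_[p,np.ones(len(p))]@R
    return (-R.T@c["tvec"].ravel()),d
def onplane(c,uv,z):
    o,d=ray(c,uv); return o+d*((z-o[2])/d[:,2])[:,None]
def proj(c,P): return cv2.projectPoints(np.array(P,float).reshape(-1,3),c["rvec"],c["tvec"],c["camera_matrix"],c["D"])[0].reshape(-1,2)
def crop(c,x0,y0,w,h,f,name):
    cv2.imwrite(name,cv2.resize(c["img"][y0:y0+h,x0:x0+w,::-1],None,fx=f,fy=f,interpolation=cv2.INTER_CUBIC))
E
python3 - <<'E'
from h import *
t=load("top0");s=load("side0")
crop(t,220,170,100,110,5,"pics/tp.png");crop(t,375,145,130,140,4,"pics/ti.png");crop(s,265,300,150,130,5,"pics/si.png")
E
```

```text
(no output)
```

View pics/tp.png

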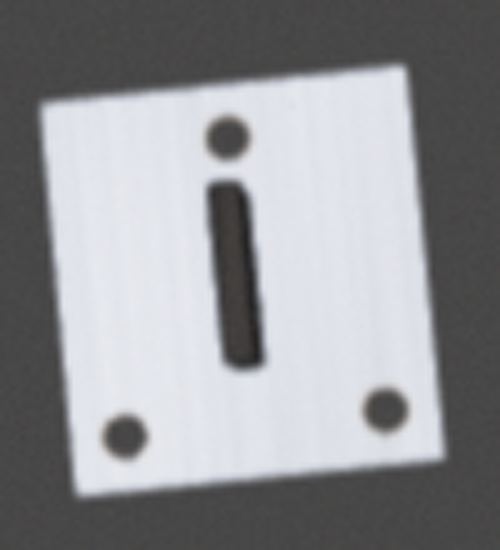

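View pics/ti.png

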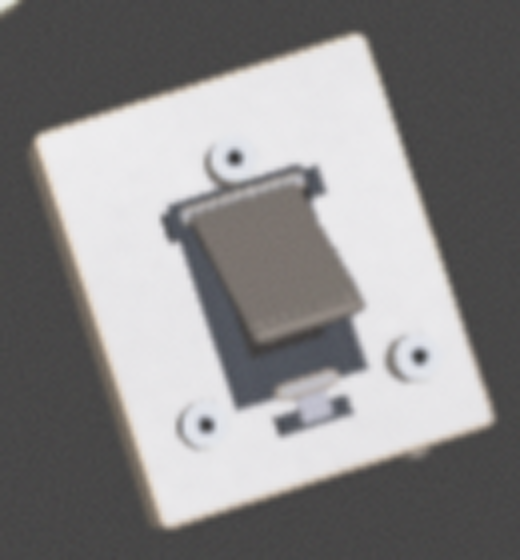

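View pics/si.png

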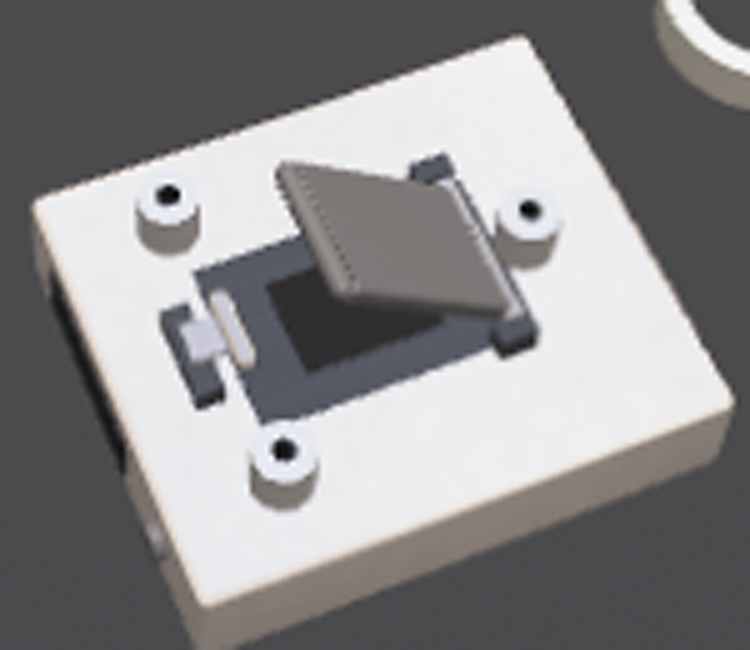

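The crop confirms the small aluminium plate: holes at top-view px (265.6,197.6), (245,257.5) and (297,252), single hole at the far end. The instrument's post holes are at top px (433.5,184), (426.5,251) and (480,234). The lid is up, with its front edge at about (450,228).

```bash
cat >> h.py <<'E'
def blob(c,u,v,r,rin=None):
    g=cv2.cvtColor(c["img"],cv2.COLOR_RGB2GRAY).astype(float)
    y,x=np.mgrid[0:480,0:640]; m=(np.hypot(x-u,y-v)<r)
    hi=np.percentile(g[m],85); w=np.clip(hi-20-g,0,None)*m
    return np.array([(w*x).sum()/w.sum(),(w*y).sum()/w.sum()])
def blob2(c,u,v,r):
    for _ in range(3): u,v=blob(c,u,v,r)
    return [u,v]
def fit(A,P):  # local 2D A -> world 2D P
    A=np.array(A,float);P=np.array(P);a=A-A.mean(0);p=P-P.mean(0)
    th=np.arctan2((a[:,0]*p[:,1]-a[:,1]*p[:,0]).sum(),(a*p).sum())
    R=np.array([[np.cos(th),-np.sin(th)],[np.sin(th),np.cos(th)]])
    t=P.mean(0)-R@A.mean(0); return th,t,(A@R.T+t-P)*1000
L=np.array([[-.055,.05],[-.055,-.05],[.055,0]])
E
python3 - <<'E'
from h import *
np.set_printoptions(precision=4,suppress=True)
t=load("top0");s=load("side0")
pt=[blob2(t,*p,4) for p in[(426.6,251.3),(480,234),(433.5,184.2)]]
ps=[blob2(s,*p,3.5) for p in[(298.6,339),(321.8,390),(371,342)]]
print(pt,ps)
a=onplane(t,pt,.072)[:,:2];b=onplane(s,ps,.072)[:,:2]
print("inst",a,b);print(fit(L,a),fit(L,b),fit(L,(a+b)/2))
ht=[blob2(t,*p,7) for p in[(245,257.5),(297,252),(265.6,197.6)]]
hs=[blob2(s,*p,6) for p in[(284.5,223),(292,258),(340,234)]]
a=onplane(t,ht,.004)[:,:2];b=onplane(s,hs,.003)[:,:2]
print("plate",hs,a,b);print(fit(L,a),fit(L,b))
# triangulate posts height check
for u,v in list(zip(pt,ps))+list(zip(ht,hs)):
    o1,d1=ray(t,[u]);o2,d2=ray(s,[v]);A=np.c_[d1[0],-d2[0]];k=np.linalg.lstsq(A,o2-o1,rcond=None)[0];print(o1+d1[0]*k[0],o2+d2[0]*k[1])
# outline
for c,n,uv in((t,'t',(235,240)),(s,'s',(330,255))):
    g=cv2.cvtColor(c["img"],cv2.COLOR_RGB2GRAY);m=(g>150).astype(np.uint8)
    _,lab=cv2.connectedComponents(m);k=(lab==lab[uv[1],uv[0]]).astype(np.uint8)
    cn=max(cv2.findContours(k,0,cv2.CHAIN_APPROX_NONE)[0],key=cv2.contourArea)
    q=cv2.approxPolyDP(cn,6,True).reshape(-1,2);Q=onplane(c,q,.005)[:,:2];print(n,q.tolist(),Q, Q.mean(0),np.linalg.norm(Q-np.roll(Q,1,0),axis=1))
E
```

```text
[[np.float64(426.11821862348177), np.float64(250.80566801619435)], [np.float64(479.42812006319116), np.float64(233.64375987361768)], [np.float64(433.2107359031539), np.float64(184.0211850907932)]] [[np.float64(298.16117216117215), np.float64(338.61208791208793)], [np.float64(321.3637786801037), np.float64(389.5593985943284)], [np.float64(370.5597117051363), np.float64(341.58343216859777)]]
inst [[ 0.535  -0.1162]
 [ 0.5649 -0.2118]
 [ 0.6549 -0.1312]] [[ 0.5356 -0.1145]
 [ 0.5653 -0.21  ]
 [ 0.6556 -0.1295]]
(np.float64(0.30340247270500414), array([ 0.6024, -0.1476]), array([[-0.0089, -0.1125],
       [-0.0484,  0.108 ],
       [ 0.0573,  0.0046]])) (np.float64(0.301856695283163), array([ 0.603 , -0.1459]), array([[ 0.0085,  0.0092],
       [ 0.0397,  0.0218],
       [-0.0482, -0.031 ]])) (np.float64(0.3026295467226962), array([ 0.6027, -0.1468]), array([[-0.0002, -0.0517],
       [-0.0044,  0.0649],
       [ 0.0046, -0.0132]]))
plate [[np.float64(284.53404936014624), np.float64(222.89876599634368)], [np.float64(291.6222910216718), np.float64(257.813080495356)], [np.float64(339.19570
[... 358 characters left out ...]
 0.0622, -0.0003],
       [ 0.0471,  0.0038],
       [-0.1093, -0.0035]]))
[ 0.5349 -0.1158  0.0741] [ 0.5355 -0.1158  0.0741]
[ 0.5648 -0.2112  0.0744] [ 0.5651 -0.2112  0.0744]
[ 0.6546 -0.1308  0.0741] [ 0.6552 -0.1308  0.0741]
[0.5283 0.2171 0.0059] [0.529  0.2171 0.0059]
[0.5377 0.118  0.0057] [0.5383 0.118  0.0058]
[0.6421 0.178  0.0055] [0.643  0.1779 0.0056]
t [[300, 183], [228, 192], [236, 268], [308, 260]] [[0.6688 0.1111]
 [0.6528 0.2492]
 [0.5073 0.2335]
 [0.5216 0.0966]] [0.5876 0.1726] [0.148  0.1391 0.1464 0.1377]
s [[341, 209], [275, 217], [283, 265], [355, 257]] [[0.6559 0.2517]
 [0.5092 0.2372]
 [0.5198 0.101 ]
 [0.6677 0.1115]] [0.5882 0.1753] [0.1407 0.1474 0.1366 0.1482]
```

```bash
cat >> h.py <<'E'
from scipy.spatial.transform import Rotation as Rn
I0=np.array([.6027,-.1468]);TI=.3026;P0=np.array([.588,.174]);TP=.0937
def inst(x,y,z): # m
    c,s=np.cos(TI),np.sin(TI);return np.array([I0[0]+c*x-s*y,I0[1]+s*x+c*y,z])
def tooldown(yaw): # tool x at world yaw, tool y down
    x=np.array([np.cos(yaw),np.sin(yaw),0]);y=np.array([0,0,-1.]);return Rn.from_matrix(np.c_[x,y,np.cross(x,y)])
def row(pose,R,p,Rt):
    return np.round(R.inv().apply(np.array(p)-pose)*1000,1).tolist(),np.round((R.inv()*Rt).as_rotvec(),4).tolist()
E
python3 - <<'E'
from h import *
from rig import *
np.set_printoptions(precision=4,suppress=True)
t=load("top0")
# lid angle
m=np.array([[375+309/4,145+313.5/4]]);o,d=ray(t,m)
n=np.array([-np.sin(TI),np.cos(TI),0]);k=n@(np.r_[I0,0]-o)/(d[0]@n);P=o+d[0]*k
xi=(P[:2]-I0)@[np.cos(TI),np.sin(TI)];print("front top edge x,z",xi,P[2],"ang",np.arctan2(P[2]-.0525,.035-xi)-np.arctan2(8,86))
for nm,uv,z in(("bottle",(280,117),.13),("tape",(366,130),.024),("stop",(412,130),.032)):print(nm,onplane(t,[uv],z))
o=get_obs();R=Rn.from_quat(o["tool_rot"]);print(R.as_matrix(),"yaw",np.arctan2(*R.as_matrix()[1::-1,0]),o["position"])
E
```

```text
front top edge x,z -0.023868091753511726 0.11951376140779235 ang 0.7572606000099598
bottle [[0.7651 0.1396 0.13  ]]
tape [[ 0.7658 -0.015   0.024 ]]
stop [[ 0.7631 -0.1007  0.032 ]]
[[ 0.4285 -0.0005  0.9036]
 [-0.9036  0.0019  0.4285]
 [-0.0019 -1.      0.0003]] yaw -1.1279893768779015 [ 0.2677 -0.5641  0.2217]
```

```bash
python3 - <<'E'
from h import *
from rig import *
o=get_obs();R=Rn.from_quat(o["tool_rot"]);Rt=tooldown(TI-np.pi/2)
print(row(o["position"],R,inst(.005,0,.16),Rt),np.linalg.norm(inst(.005,0,.16)-o["position"]))
E
```

```text
([-232.6, 62.3, 486.4], [-0.0002, 0.1402, -0.0019]) 0.5427970538844709
```

Request:
{"api": "jog_arm", "payload": {"series": [[-23,0,49,0,0.014,0,1],[-47,0,97,0,0.028,0,1],[-70,0,146,0,0.042,0,1],[-93,0,195,0,0.056,0,1],[-116,0,243,0,0.07,0,1],[-140,0,292,0,0.084,0,1],[-163,0,340,0,0.098,0,1],[-186,0,389,0,0.112,0,1],[-209,0,438,0,0.126,0,1],[-232.6,0,486,0,0.14,0,1],[-232.6,30,486,0,0.14,0,1],[-232.6,62,486,0,0.14,0,1],[-232.6,62,486,0,0.14,0,1],[-232.6,62,486,0,0.14,0,1],[-232.6,62,486,0,0.14,0,1],[-232.6,62,486,0,0.14,0,1]], "grip_force": 20}}

```text
time: 2.1
position: [0.6079, -0.1468, 0.1618]
tool_rot: [-0.569, 0.418, -0.42, 0.57]
ft_force: [0.4, 0.1, -0.6]
grip_width: 0.0008
```

```bash
python3 - <<'E'
from h import *
from rig import *
o=get_obs();R=Rn.from_quat(o["tool_rot"]);Rt=tooldown(TI-np.pi/2)
print(o["position"],o["grip_width"],o["ft_force"],o["q"],row(o["position"],R,inst(.005,0,.16),Rt))
s=camera("side");np.savez("side1.npz",**s);crop(s,150,150,300,290,2.6,"pics/s1.png");cv2.imwrite("pics/side1.png",s["img"][:,:,::-1])
E
```

```text
[ 0.60786169 -0.14676779  0.16184865] 0.0008283695356137455 [ 0.39425843  0.06573732 -0.597541  ] [-4.15377184e-01  5.97511948e-01  1.49104834e+00  2.35358923e-05
  1.05070907e+00  8.52953436e-01] ([-1.5, 1.8, 0.1], [-0.0018, -0.0001, 0.0015])
```

View pics/side1.png

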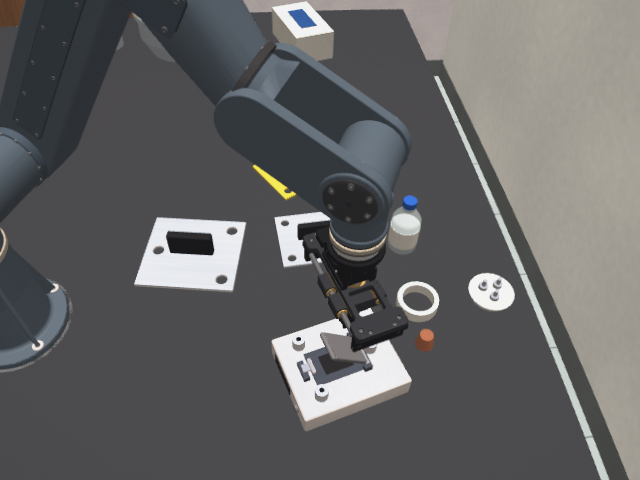

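The picture shows the closed fingers directly above the raised lid at about (345,345), clear of posts and stopper. I'll follow the lid's arc down.

Request:
{"api": "jog_arm", "payload": {"series": [[-1,25,0,0,0,0,1],[-1,45,0,0,0,0,1],[-1,56,0,0,0,0,1],[-1,62,-2,0,0,0,1],[-1,67,-6,0,0,0,1],[-1,72,-11,0,0,0,1],[-1,77,-15,0,0,0,1],[-1,82,-18,0,0,0,1],[-1,86,-20,0,0,0,1],[-1,90,-21,0,0,0,1],[-1,91,-22,0,0,0,1],[-1,91,-22,0,0,0,1]]}}

```text
time: 3.65
position: [0.5858, -0.1519, 0.0694]
tool_rot: [0.57, -0.419, 0.419, -0.57]
ft_force: [0.2, 0.1, 1.0]
grip_width: 0.0003
```

Request:
{"api": "jog_arm", "payload": {"series": [[0,1.5,-1,0,0,0,1],[0,3,-1,0,0,0,1],[0,4.5,-2,0,0,0,1],[0,6,-2,0,0,0,1],[0,6,-2,0,0,0,1]]}}

```text
time: 4.28
position: [0.5847, -0.1523, 0.0642]
tool_rot: [-0.569, 0.418, -0.419, 0.57]
ft_force: [2.3, 0.9, 3.9]
grip_width: 0.0006
```

Request:
{"api": "jog_arm", "payload": {"series": [[0,1,0,0,0,0,1],[0,2,0,0,0,0,1],[0,3,0,0,0,0,1],[0,3,0,0,0,0,1]]}}

```text
time: 4.78
position: [0.5838, -0.1525, 0.0608]
tool_rot: [0.57, -0.419, 0.419, -0.57]
ft_force: [0.5, 0.6, 5.6]
grip_width: 0.0007
```

Request:
{"api": "jog_arm", "payload": {"series": [[0,0.5,0,0,0,0,1],[0,1,0,0,0,0,1],[0,1,0,0,0,0,1]]}}

```text
time: 5.15
position: [0.5838, -0.1526, 0.0607]
tool_rot: [0.57, -0.419, 0.419, -0.57]
ft_force: [-1.3, 1.5, 10.4]
grip_width: 0.0004
```

Request:
{"api": "jog_arm", "payload": {"series": [[0,1,0,0,0,0,1],[0,1,0,0,0,0,1],[0,0,0,0,0,0,1],[0,-10,0,0,0,0,1],[0,-50,0,0,0,0,1],[0,-100,0,0,0,0,1],[0,-130,0,0,0,0,1],[0,-130,0,0,0,0,0],[0,-130,0,0,0,0,-1]]}}

```text
time: 6.28
position: [0.5828, -0.1521, 0.1882]
tool_rot: [0.57, -0.42, 0.418, -0.569]
ft_force: [0.1, 0.7, -0.3]
grip_width: 0.0133
```

```bash
python3 - <<'E'
from h import *
from rig import *
s=camera("side");crop(s,265,280,150,150,5,"pics/s2.png")
o=get_obs();print(o["position"]);R=Rn.from_quat(o["tool_rot"]);Rt=tooldown(TP-np.pi/2)
p=np.r_[P0,.19];print(row(o["position"],R,p,Rt))
E
```

```text
[ 0.58257559 -0.15197795  0.18764568]
([-309.5, -1.8, 102.3], [0.0036, 0.209, -0.0024])
```

View pics/s2.png

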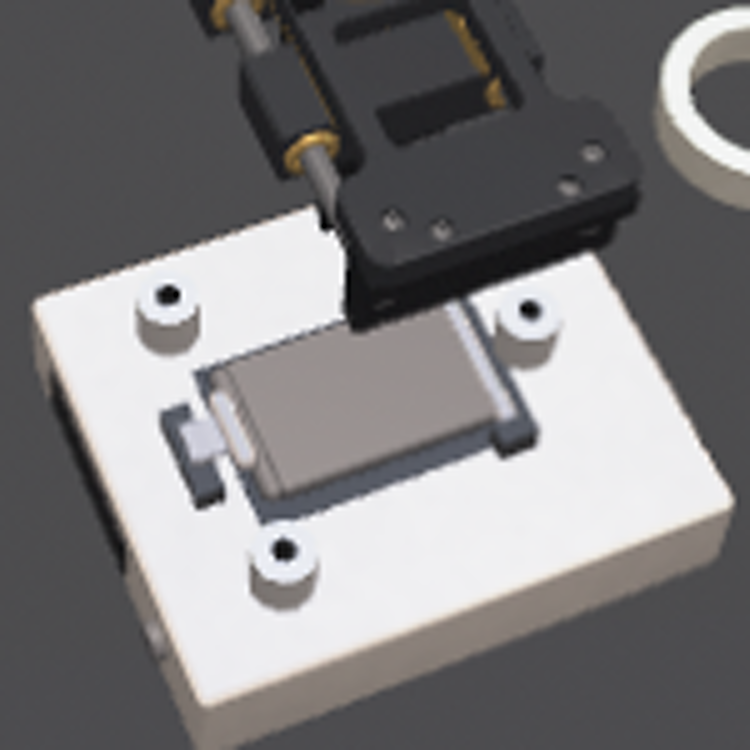

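The lid lies flat with its front edge under the roller (crop ~(240,430)) and stays shut after release. Next, over to the plate.

Request:
{"api": "jog_arm", "payload": {"series": [[-31,0,10,0,0.021,0,-1],[-62,0,20,0,0.042,0,-1],[-93,0,31,0,0.063,0,-1],[-124,0,41,0,0.084,0,-1],[-155,0,51,0,0.105,0,-1],[-186,0,61,0,0.126,0,-1],[-217,0,72,0,0.147,0,-1],[-248,0,82,0,0.168,0,-1],[-279,0,92,0,0.189,0,-1],[-309.5,0,102,0,0.209,0,-1],[-309.5,50,102,0,0.209,0,-1],[-309.5,80,102,0,0.209,0,-1],[-309.5,80,102,0,0.209,0,-1],[-309.5,80,102,0,0.209,0,-1]]}}

```text
time: 8.07
position: [0.5894, 0.1732, 0.1095]
tool_rot: [0.523, -0.476, 0.476, -0.523]
ft_force: [-0.2, 0.0, 1.1]
grip_width: 0.0872
```

```bash
python3 - <<'E'
from h import *
from rig import *
o=get_obs();R=Rn.from_quat(o["tool_rot"]);print(o["position"],o["grip_width"],row(o["position"],R,np.r_[P0,.016],tooldown(TP-np.pi/2)),o["q"])
s=camera("side");crop(s,200,120,240,180,3.2,"pics/s3.png")
E
```

```text
[0.58941922 0.1732481  0.1094872 ] 0.0871578170341116 ([-0.9, 93.5, -1.3], [0.0002, -0.0001, 0.0]) [ 1.04212178e-01  6.55260287e-01  1.55565457e+00 -2.18009012e-05
  9.30893579e-01  1.58141171e+00]
```

View pics/s3.png

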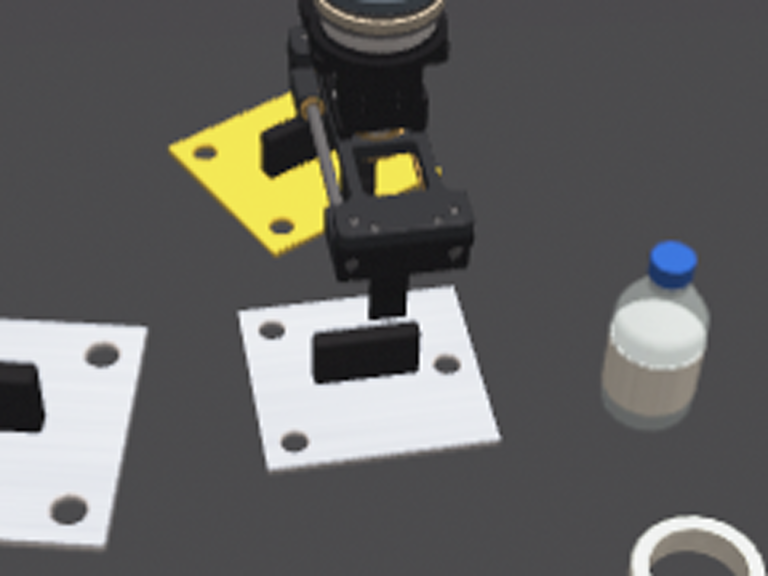

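The crop shows the open jaws aligned with the rib at about (365,352), the near finger behind it. I'll descend and grip.

Request:
{"api": "jog_arm", "payload": {"series": [[-1,30,-1,0,0,0,-1],[-1,60,-1,0,0,0,-1],[-1,80,-1,0,0,0,-1],[-1,92,-1,0,0,0,-1],[-1,92,-1,0,0,0,-1],[-1,92,-1,0,0,0,1],[-1,92,-1,0,0,0,1],[-1,92,-1,0,0,0,1],[-1,92,-1,0,0,0,1],[-1,92,-1,0,0,0,1],[-1,92,-1,0,0,0,1],[-1,92,-1,0,0,0,1],[-1,92,-1,0,0,0,1]], "grip_force": 40}}

```text
time: 9.75
position: [0.5881, 0.1742, 0.0175]
tool_rot: [0.523, -0.476, 0.476, -0.523]
ft_force: [-0.8, -0.1, 0.0]
grip_width: 0.0148
```

Request:
{"api": "jog_arm", "payload": {"series": [[0,-10,0,0,0,0,1],[0,-30,0,0,0,0,1],[0,-60,0,0,0,0,1],[0,-90,0,0,0,0,1],[0,-120,0,0,0,0,1],[0,-140,0,0,0,0,1],[0,-150,0,0,0,0,1],[0,-150,0,0,0,0,1],[0,-150,0,0,0,0,1]]}}

```text
time: 10.88
position: [0.5872, 0.1741, 0.1668]
tool_rot: [0.523, -0.476, 0.476, -0.522]
ft_force: [0.4, -0.7, -2.5]
grip_width: 0.0136
```

```bash
python3 - <<'E'
from h import *
from rig import *
o=get_obs();R=Rn.from_quat(o["tool_rot"]);print(o["position"],o["grip_width"],o["ft_force"],o["moment"])
# plate underside rel TCP: -0.0175 ; grasp offset centre = P0 - TCPxy at grip
print(row(o["position"],R,np.r_[I0,.1675],tooldown(TI-np.pi/2)))
s=camera("side");cv2.imwrite("pics/s4.png",s["img"][:,:,::-1])
E
```

```text
[0.58724776 0.17414915 0.16676183] 0.013570782981060283 [ 0.40245667 -0.6612101  -2.52091841] [0.02212767 0.04759251 0.0012178 ]
([321.0, -0.7, -14.7], [0.0019, -0.2088, -0.0002])
```

View pics/s4.png

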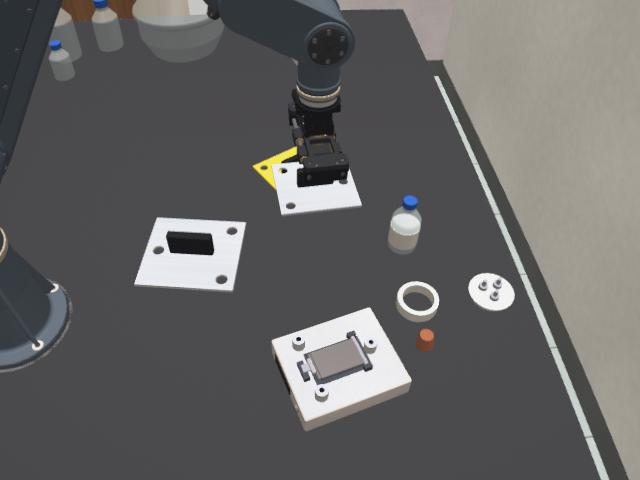

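The plate hangs level from the gripper (about (316,185)) and the lid is still shut. I'll carry it over the instrument, staying high.

Request:
{"api": "jog_arm", "payload": {"series": [[15,0,0,0,-0.01,0,1],[40,0,-2,0,-0.026,0,1],[70,0,-4,0,-0.045,0,1],[100,0,-5,0,-0.065,0,1],[130,0,-6,0,-0.085,0,1],[160,0,-7,0,-0.105,0,1],[190,0,-9,0,-0.125,0,1],[220,0,-10,0,-0.143,0,1],[250,0,-11,0,-0.162,0,1],[280,0,-13,0,-0.182,0,1],[305,0,-14,0,-0.2,0,1],[318,0,-14.7,0,-0.208,0,1],[321,0,-14.7,0,-0.209,0,1],[321,0,-14.7,0,-0.209,0,1],[321,20,-14.7,0,-0.209,0,1],[321,35,-14.7,0,-0.209,0,1],[321,35,-14.7,0,-0.209,0,1],[321,35,-14.7,0,-0.209,0,1]]}}

```text
time: 13.18
position: [0.6039, -0.1465, 0.1328]
tool_rot: [-0.57, 0.419, -0.419, 0.57]
ft_force: [-0.4, -0.2, -2.5]
grip_width: 0.0139
```

```bash
python3 - <<'E'
from h import *
from rig import *
o=get_obs();R=Rn.from_quat(o["tool_rot"]);print(o["position"],o["grip_width"],o["ft_force"],o["moment"])
print(row(o["position"],R,np.r_[I0,.1125],tooldown(TI-np.pi/2)))
for n,a in(("side",(240,250,190,200,4)),("top",(350,130,170,160,4))):
    s=camera(n);np.savez(n+"5.npz",**s);crop(s,*a,f"pics/{n}5.png")
E
```

```text
[ 0.60386105 -0.14647303  0.13281892] 0.013885374320496358 [-0.4368852  -0.17898588 -2.45907092] [ 0.00776375 -0.01067774 -0.01593036]
([-0.0, 20.3, -1.2], [-0.0005, 0.0007, 0.0003])
```

View pics/side5.png

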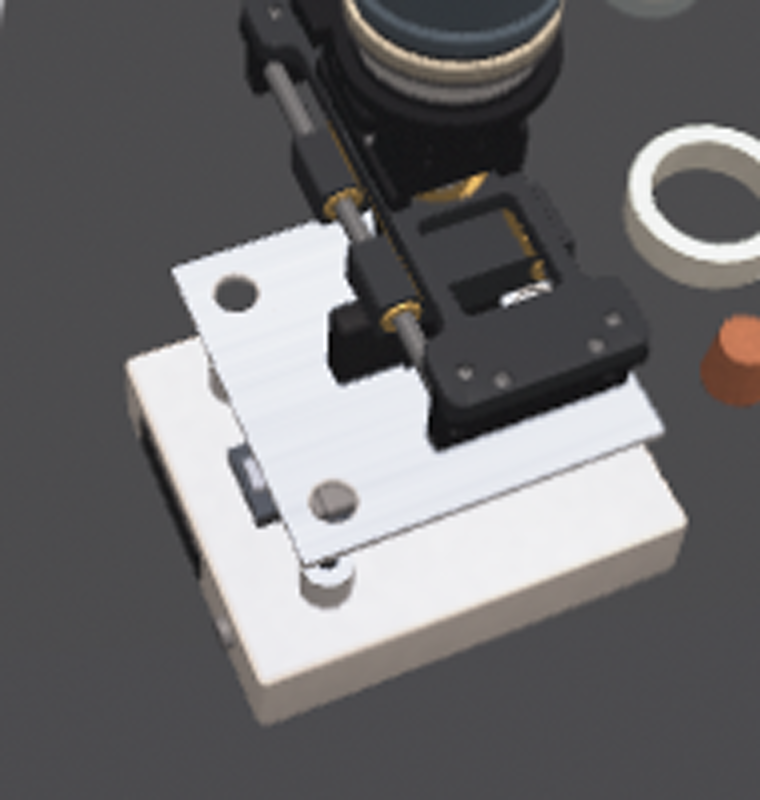

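View pics/top5.png

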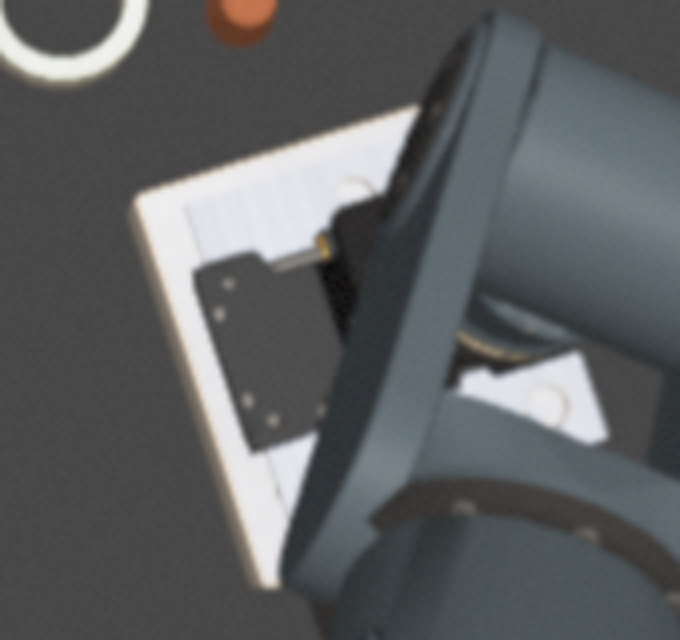

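Side view: the plate is level above the posts with hole1 at about (299,323) and hole2 at about (323,375). The top view is mostly blocked by the arm. I'll go down to the hover height, then measure the holes against the posts in the side camera.

Request:
{"api": "jog_arm", "payload": {"series": [[0,6,-1,0,0,0,1],[0,12,-1,0,0,0,1],[0,18,-1,0,0,0,1],[0,22,-1,0,0,0,1],[0,22,-1,0,0,0,1],[0,22,-1,0,0,0,1],[0,22,-1,0,0,0,1]]}}

```text
time: 14.15
position: [0.6027, -0.1471, 0.1108]
tool_rot: [-0.57, 0.419, -0.419, 0.57]
ft_force: [0.8, -0.6, -2.1]
grip_width: 0.0137
```

```bash
python3 - <<'E'
from h import *
from rig import *
np.set_printoptions(precision=4,suppress=True)
o=get_obs();print(o["position"],o["ft_force"])
s=camera("side");np.savez("side6.npz",**s);crop(s,240,270,190,180,4,"pics/side6.png")
t=camera("top");np.savez("top6.npz",**t);crop(t,350,130,170,160,4,"pics/top6.png")
print(proj(s,np.r_[inst(-.055,.05,.095),inst(-.055,-.05,.095),inst(.055,0,.095)]),proj(t,np.r_[inst(-.055,.05,.095),inst(-.055,-.05,.095),inst(.055,0,.095)]))
E
```

```text
[ 0.6027 -0.1471  0.1108] [ 0.7511 -0.6233 -2.1029]
[[297.9585 331.636 ]
 [321.7149 383.2136]
 [371.7842 334.6338]] [[427.846  250.1721]
 [482.1855 232.7091]
 [435.0627 181.9347]]
```

View pics/side6.png

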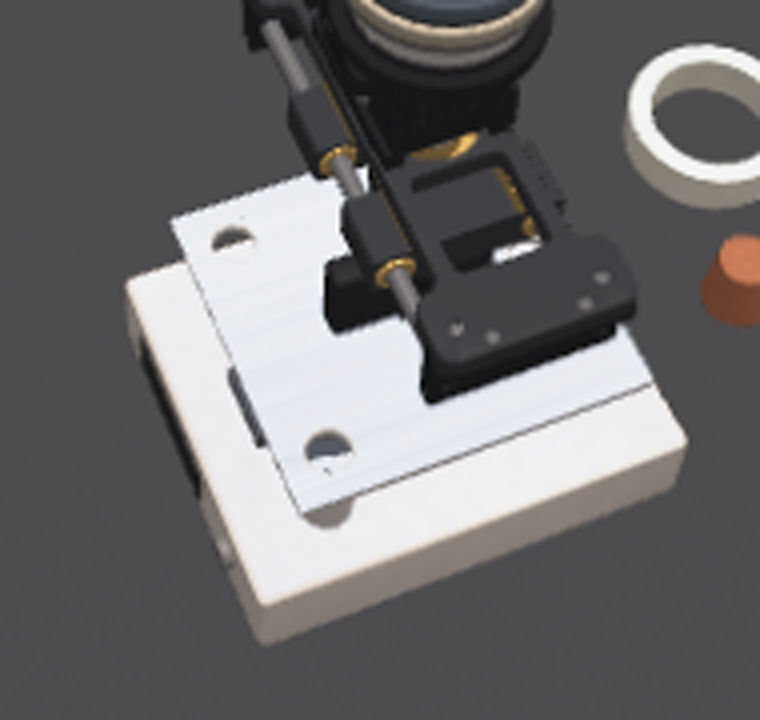

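View pics/top6.png

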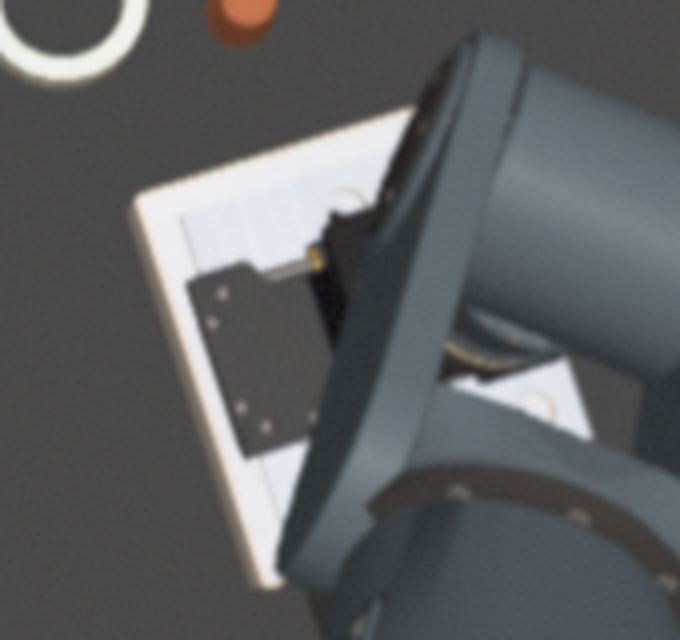

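```bash
python3 - <<'E'
from h import *
np.set_printoptions(precision=4,suppress=True)
s=load("side5")
h=[blob2(s,*p,8) for p in[(299,323),(323.3,375)]]
z=.1328-.0175+.003
b=onplane(s,h,z)[:,:2];d=b[0]-b[1]
print(h,b,np.linalg.norm(d),"yaw",np.arctan2(-d[0],d[1]))
th=np.arctan2(-d[0],d[1]);c=b.mean(0)+.055*np.array([np.cos(th),np.sin(th)])
print("center",c,"minus TCP",c-[.6039,-.1465],"inst side (.6030,-.1459)")
# side6: corners from edge lines
for n,zz,cs in(("side5",.1203,[(240+172/4,250+270/4),(240+305/4,250+560/4),(240+664/4,250+432/4)]),("side6",.0983,[(283,324.5),(315.5,397.5),(403,364.5)])):
    Q=onplane(load(n),cs,zz)[:,:2];Lc=np.array([[-.075,.07],[-.075,-.07],[.075,-.07]]);print(n,fit(Lc,Q))
E
```

```text
[[np.float64(298.5595734367426), np.float64(323.1694619486185)], [np.float64(323.0426764392954), np.float64(375.5862395082161)]] [[ 0.5364 -0.1144]
 [ 0.5664 -0.2104]] 0.10061689720956983 yaw 0.303085779444793
center [ 0.6039 -0.146 ] minus TCP [0.     0.0005] inst side (.6030,-.1459)
side5 (np.float64(0.29986593043893167), array([ 0.6045, -0.1467]), array([[ 0.0924,  1.0376],
       [-0.5371, -1.5607],
       [ 0.4447,  0.5231]]))
side6 (np.float64(0.302019649323988), array([ 0.6036, -0.1464]), array([[-0.4284,  0.1552],
       [-0.4944, -0.088 ],
       [ 0.9228, -0.0672]]))
```

```bash
python3 - <<'E'
from rig import *
o=get_obs();print(o["position"],o["ft_force"],abs(o["joint_velocities"]).max(),o["grip_width"],o["time"])
print(hand_in())
E
```

```text
[ 0.60267821 -0.14705924  0.11078284] [ 0.12192739  1.03227805 -2.73434806] 0.0022514762345387084 0.013644437261727815 14.25
the job is handed in; nothing more can be done
None
```

I pressed the lid shut, picked up the small aluminium plate by its rib, and handed in at 14.25 s, still holding it level over the three posts.

- **Lid:** It met the rigid stop at 60.7 mm with about 10 N. The picture after release showed it flat under the roller. The plate hides it in the final picture, so I did not see it again.
- **Alignment:** By the arm's pose and the plate's place in the gripper, the plate's centre is within about 1 mm of the instrument's. The two angles agree within 0.01 rad.
- **Hole check:** I measured holes 1 and 2 against the posts about 20 mm higher up, before the final descent. A rougher check from the plate's corners at the final pose gave 0.6 to 0.8 mm of offset. Hole 3 was hidden by the gripper and arm, so its position follows from the plate's known shape.
- **Height and grip:** The underside is about 21 mm above the posts, worked out from the arm's height. The jaws read 13.6 mm on the rib at 40 N, the arm is still, and the wrist force showed only roughly the plate's weight.
- **Disagreement:** The two cameras differ by up to about 2 mm in y, within their stated calibration. I compared the plate and posts in the side camera alone so this largely cancels.
- **Bystanders:** I moved nothing near the bottle, tape roll or stopper.

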